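# Probe the levelling stand, fit its missing post and pile the specimens on it

## Robot

A 6-joint arm with a two-finger parallel gripper is mounted at the origin on the work surface. World frame = base frame: x ahead of the robot, y to its left, z up, the work surface at z = 0. Lengths are in mm, angles in rad, forces in N, time in s.
With the tool pointing down it reaches from about 325 to 1000 mm from the base axis. Payload 5.1 kg.
Tool frame: the origin (TCP) lies between the finger pads; the fingertips stand 11 mm ahead of it and the grasp point (between the pads) lies 8 mm behind it (ctrl.tip_extent is the distance from the TCP to the fingertips, in mm); z points along the fingers, y is the line along which they close (so a half turn about z gives the same grasp; the last joint's range is limited). The gripper opens to 85 mm and grips with 20 to 120 N. Pads are 22 mm wide; open, the fingers measure 114 mm over their backs; the gripper's body (76 mm by 85 mm) begins 54 mm behind the grasp point. The pads swing forward as they close: fully open they stand 13 mm farther back than shut.
Start: joints at [1.069, 0.124, 1.65, -0, 1.367, -0.083], TCP at [264.351, 593.804, 242.322] pointing down, gripper open.
Joint ranges: [-2.61, 2.61], [-1.02, 2.33], [0.03, 2.71], [-1.35, 4.49], [0.32, 2.68], [-2.91, 2.91]. Speed limits (rad/s): [2.57, 2.57, 3.14, 3.14, 3.14, 3.14].

## Interface

Orientations are given as a unit quaternion [x, y, z, w].
In Python, from station import telemetry, eyes, ctrl gives the robot as it stands.
- The arm moves only by the shell command python3 -m inch 'ROWS' [FORCE]. ROWS is JSON, a list of rows, each an object of numbers: "fingers": the opening, from -1 (shut) to 1 (fully open), so that 0 is half open; "dx", "dy", "dz": the shift along the tool's x, y, z in units of 10 cm (1.0 is 10 cm); "spin": the turn about the tool's z in units of pi rad (1.0 is pi rad). A call has 1 to 20 rows; each row shifts and turns the commanded pose from where the row before left it, along the tool's axes as they then stand; what a row does not reach is not made up. A row lasts 1/8 s, in which the tool goes at most 62.5 mm and 10.7 degrees, less where a joint would pass 70% of its speed; a pose out of reach is approached as far as the arm can. A call with a number of a shift or a turn outside -1 to 1 is refused whole. A call with a gripper value outside its range is refused whole. The fingers move at their own pace and stop on an object; FORCE is the grip in N (left out, the last holds). Time passes only in rows, so rows that do not move let the fingers close. It gives the time, the measured TCP pose, the force, the opening and the grip force at its end, in the units of the state.
- telemetry.sense(): the state, without advancing time (a new reading comes with each control period).
- eyes.get_image(name): name is "scene" or "top"; returns a dict with "img" (480x640x3 uint8, red, green, blue), "intrinsics" (3x3 intrinsics, pixels), "k1" (the pictures are not rectified: a ray, as slopes to the right and down, at radius r is drawn at 1 + k1 r^2 times it, then the intrinsics apply), "camera_from_world" (4x4, takes a point from world to camera coordinates). Camera axes: x right, y down, z forward; pixel columns grow to the right and rows downward; lengths in mm; the calibration is good to about 2 mm. A picture is of the moment at which its call begins. There is no depth.
- ctrl.finish_job(): hands the job in; it is judged then, once.
The state is a dict: "t": time; "joints": joint angles; "qvel": joint speeds; "joint_torque": joint torques, N m; "eef_pos": TCP position; "eef_rot": TCP orientation; "contact_force": force on the tool from outside, world axes, zero at the start; "wrist_torque": the same for the moment, N m; "opening": finger opening in mm; "grip_force": force on a finger pad.
Only numpy, scipy, OpenCV 4.12 (cv2) and the standard library are available. Lean on these libraries where they do the work, as an engineer would, in place of code of your own. Each camera call takes 0.05 s, during which the arm holds its last target. There are 200 camera calls.

## Task

Find out how deep the empty socket of the levelling stand is by standing the depth rod on its bottom, and put the rod back upright in its holder. From the parts bin take the post that will come level with the stand's two fixed posts and set it fully home in the socket, then lay the plate flat on the three posts, centred and square over the stand. Finally pile all the specimen mounts flat on the middle of the plate, one on another in a single well-centred stack, without disturbing the bottle or the mug.

Things in the scene. Friction and masses are not known exactly. Their poses are not given: they have to be found in the camera images.
- stand: levelling stand, fixed: aluminium block 120 (x) x 76 (y) x 55 high, origin at the centre of its underside. Two fixed steel posts, 14 across, rise 20 above its top at x = -22, y = +24 and -24. In its top at x = +42, y = 0 is a round blind socket 16 across, flat-bottomed, 24, 32 or 40 deep (varies, unseen: probe it; the rules call its bottom floor_a, _b or _c)
- stand_socket (a point): centre of the socket's mouth, in the stand's top face (55 above the bench); axes as the stand's
- stand_seat (a point): point over the middle of the stand, at the height of the fixed posts' tops (75 above the bench), where the centre of the plate's underside belongs; axes as the stand's
- holder: rod holder, fixed grey block 56 x 56 x 50 high with a vertical blind hole 13 across and 45 deep in the middle of its top; origin at the centre of its underside
- holder_mouth (a point): centre of the mouth of the holder's hole, 50 above the bench
- rod: depth rod, 115 long, standing in its holder at the start; origin at the centre of its lower tip, z up along it. Steel shank 8 across up to 75 above the tip with dark rings at 24, 32 and 40 from the tip, collar 22 across from 75 to 79, grey round grip 16 across from 79 to 115; 60 g
- bin: white open parts bin, fixed, 160 x 160 x 32 high, walls and floor 4 thick; origin at the centre of its underside. Besides the posts it holds a brass collar, a bolt standing on its head, a clamp block and a shim, all lower than 25; they may be moved freely
- post_a: steel post, 14 across, 44 long, standing in the bin at the start (the three posts stand in a row along the bin's x axis, in any order); origin at the centre of its foot, z up along it; comes level with the fixed posts in a socket 24 deep; 60 g
- post_b: steel post, 14 across, 52 long, standing in the bin at the start (the three posts stand in a row along the bin's x axis, in any order); origin at the centre of its foot, z up along it; comes level with the fixed posts in a socket 32 deep; 60 g
- post_c: steel post, 14 across, 60 long, standing in the bin at the start (the three posts stand in a row along the bin's x axis, in any order); origin at the centre of its foot, z up along it; comes level with the fixed posts in a socket 40 deep; 60 g
- post_a_top (a point): centre of the top end of post_a
- post_b_top (a point): centre of the top end of post_b
- post_c_top (a point): centre of the top end of post_c
- plate: flat aluminium plate 110 (x) x 60 (y) x 10 thick, lying at the start centred on the plate rest; origin at the centre of its underside; 180 g
- rest: plate rest, fixed: dark rubber block 80 (x) x 36 (y) x 16 high on which the plate lies at the start, so that its edges overhang; origin at the centre of its underside
- mount_1: specimen mount: red resin disc, 30 across, 14 thick, a bright metal specimen in its top; lies flat on the bench at the start; origin at the centre of that underside; either face may be up in the pile; 30 g. Three to five mounts are present
- mount_2: specimen mount: red resin disc, 30 across, 14 thick, a bright metal specimen in its top; lies flat on the bench at the start; origin at the centre of that underside; either face may be up in the pile; 30 g. Three to five mounts are present
- mount_3: specimen mount: red resin disc, 30 across, 14 thick, a bright metal specimen in its top; lies flat on the bench at the start; origin at the centre of that underside; either face may be up in the pile; 30 g. Three to five mounts are present
- mount_4: specimen mount: red resin disc, 30 across, 14 thick, a bright metal specimen in its top; lies flat on the bench at the start; origin at the centre of that underside; either face may be up in the pile; 30 g. Three to five mounts are present
- mount_5: specimen mount: red resin disc, 30 across, 14 thick, a bright metal specimen in its top; lies flat on the bench at the start; origin at the centre of that underside; either face may be up in the pile; 30 g. Three to five mounts are present
- suspension: white bottle, bystander, 52 across, 130 high, origin at the centre of its underside
- mug: white mug, bystander, 80 across, 90 high, origin at the centre of its underside
There are look-alikes about, which are no part of the job. What is meant by the plate is not blue, and is the smaller of those in its own colour.

How it is judged:
By the outcome, as a careful person would: the job done as asked, in the order asked, and still so for the second after the job is handed in, with the robot touching nothing.
Of mount_1, mount_2, mount_3, mount_4, mount_5 only 3 to 5 are there at a start; the rules pass over those that are not, and their reading is None.
At some moment in a run one of mount_1, mount_2, mount_3, mount_4, mount_5 may be knocked a few centimetres aside while the robot is not near it.
It also fails if it takes over 210 s, if anything falls off the work surface, if the arm or the gripper's body presses on something with over 40 N, if the wrist force passes 120 N, or if a joint passes its speed limit or range.

## Working session

There is one attempt and no reset: what is moved stays moved. The work goes in short steps, Python scripts to look and compute and a shell command to move; the robot and the scene stay as the last step left them, time stands still between calls to the robot, and variables do not carry over. Pictures are saved under pics/ and viewed, at most 14 in all, crops included, and the job is handed in when it is done.

```bash
ls; mkdir -p pics; cat > h.py <<'E'
import numpy as np, cv2
from station import telemetry, eyes, ctrl
def cam(n):
    d=eyes.get_image(n); return d
def ray(d,uv):
    K=np.array(d["intrinsics"]);k1=d["k1"];T=np.array(d["camera_from_world"])
    p=np.array([(uv[0]-K[0,2])/K[0,0],(uv[1]-K[1,2])/K[1,1]]);q=p.copy()
    for _ in range(30): q=p/(1+k1*(q@q))
    R=T[:3,:3];c=-R.T@T[:3,3];v=R.T@np.array([q[0],q[1],1]);return c,v/np.linalg.norm(v)
def onz(d,uv,z):
    c,v=ray(d,uv);return (c+v*(z-c[2])/v[2])
def proj(d,P):
    K=np.array(d["intrinsics"]);T=np.array(d["camera_from_world"])
    p=T[:3,:3]@np.array(P,float)+T[:3,3];q=p[:2]/p[2];q=q*(1+d["k1"]*(q@q))
    return q*[K[0,0],K[1,1]]+K[:2,2]
def tri(d1,a,d2,b):
    c1,v1=ray(d1,a);c2,v2=ray(d2,b)
    A=np.stack([v1,-v2],1);s=np.linalg.lstsq(A,c2-c1,rcond=None)[0]
    p,q=c1+s[0]*v1,c2+s[1]*v2;return (p+q)/2,np.linalg.norm(p-q)
def save(d,n): cv2.imwrite("pics/"+n,d["img"][...,::-1])
E
python3 - <<'E'
from h import *
for n in("top","scene"):
    d=cam(n);save(d,n+"0.png");T=np.array(d["camera_from_world"]);print(n,-T[:3,:3].T@T[:3,3],d["intrinsics"][0],d["k1"]); print(T[:3,:3].round(2).tolist())
s=telemetry.sense();print(s)
E
```

```text
pics
top [ 524.51363099  -42.11067559 1329.84935633] [526.98342198   0.         312.75414618] 0.02707371234579079
[[-0.01, -1.0, -0.01], [-1.0, 0.01, -0.05], [0.05, 0.01, -1.0]]
scene [974.64739625 154.25358556 775.44030048] [436.66173377   0.         317.49612181] -0.013173541357860197
[[-0.52, 0.85, 0.01], [0.73, 0.45, -0.52], [-0.45, -0.26, -0.86]]
{'t': 0.1, 'joints': array([ 1.06937836e+00,  1.24422125e-01,  1.65155604e+00, -1.78919895e-05,
        1.36750946e+00, -8.26238768e-02]), 'qvel': array([-0.0004278 , -0.00162975, -0.00154769, -0.00021351, -0.00213983,
        0.00083638]), 'joint_torque': array([ 1.34860948e-04, -4.24930608e+01, -3.66653538e+01, -1.08069587e-04,
        3.84755331e-03,  2.27993432e-06]), 'eef_pos': array([264.11206318, 593.33026859, 241.17642953]), 'eef_rot': array([ 2.07868285e-01,  9.78156367e-01, -9.09893424e-04, -2.64380287e-04]), 'contact_force': array([-0.17188089,  0.81300574, -0.17414686]), 'wrist_torque': array([-0.02824817, -0.03163032,  0.00282231]), 'grip_force': 0.0, 'opening': 85.35583344050308}
```

View pics/top0.png

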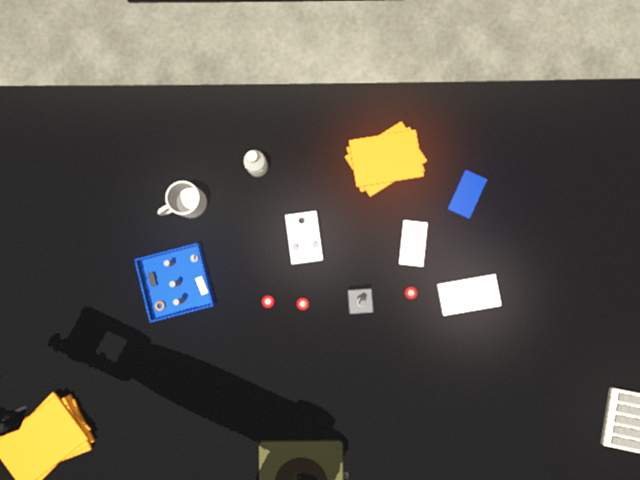

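View pics/scene0.png

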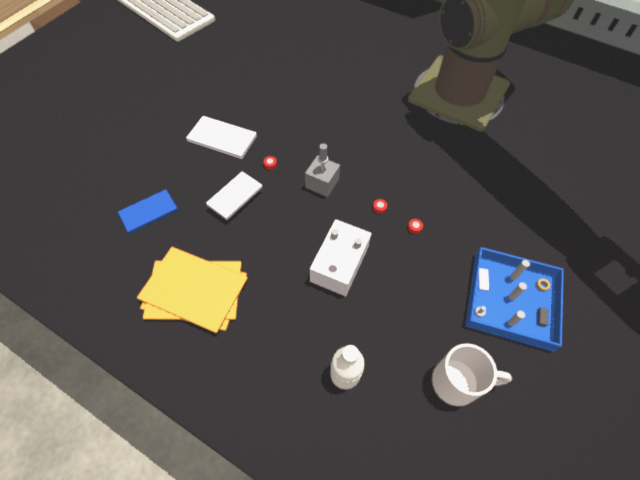

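Top view: bin (blue) at (175,283) with three posts; stand at (304,237) with its socket at (302,220); holder and rod at (361,299); mounts at (267,301), (303,304) and (411,293); bottle at (255,162); mug at (184,199).

Candidates for the plate: white slab at (413,243), larger white slab at (469,295), blue slab at (468,194), and the yellow pads. By the description it is the smaller white one at (413,243). I'll check this in a close crop.

```bash
python3 - <<'E'
from h import *
def tile(d,c,s,f):
    x,y=c;w=s//2;t=cv2.resize(d["img"][y-w:y+w,x-w:x+w],None,fx=f,fy=f,interpolation=cv2.INTER_CUBIC)
    for k in range(0,s,10):
        cv2.putText(t,str(x-w+k),(k*f,8),0,.28,(0,255,0),1);cv2.putText(t,str(y-w+k),(0,k*f+3),0,.28,(0,255,0),1)
    return t
for n,cs in(("top",[(304,237),(361,299),(175,283),(413,243)]),("scene",[(340,257),(322,168),(515,298),(236,196)])):
    d=cam(n)
    T=[cv2.resize(tile(d,c,s,f),(400,300) if 0 else (300,300)) for c,s,f in zip(cs,[76,60,100,76],[4,5,3,4])]
    im=np.vstack([np.hstack(T[:2]),np.hstack(T[2:])]);cv2.imwrite(f"pics/c_{n}.png",im[...,::-1])
d=cam("top");h=cv2.cvtColor(d["img"],cv2.COLOR_RGB2HSV)
m=((h[...,0]<8)|(h[...,0]>172))&(h[...,1]>130)&(h[...,2]>90)
for n in("top","scene"):
    d=cam(n);h=cv2.cvtColor(d["img"],cv2.COLOR_RGB2HSV)
    m=(((h[...,0]<8)|(h[...,0]>172))&(h[...,1]>130)&(h[...,2]>90)).astype(np.uint8)
    for c in cv2.findContours(m,0,2)[0]:
        if cv2.contourArea(c)>20:
            (u,v),r=cv2.minEnclosingCircle(c);print(n,"red",round(u,1),round(v,1),round(r,1),onz(d,(u,v),12).round(1))
    m=((h[...,1]<60)&(h[...,2]>150)).astype(np.uint8)
    for c in cv2.findContours(m,0,2)[0]:
        if 400<cv2.contourArea(c)<6000:
            r=cv2.minAreaRect(c);print(n,"white",np.array(r[0]).round(1),r[1],r[2],[onz(d,p,26).round(1).tolist()[:2] for p in cv2.boxPoints(r)])
E
```

```text
top red 302.2 303.4 6.8 [438.7  -7.1  12. ]
top red 267.5 301.3 6.9 [444.9  79.2  12. ]
top red 410.4 292.4 6.6 [ 463.6 -276.4   12. ]
top white [624.5 420. ] (38.69855499267578, 60.89891052246094) 8.746161460876465 [[92.5, -719.5], [234.1, -748.0], [220.2, -837.4], [79.2, -808.4]]
top white [360.  300.8] (23.23904037475586, 23.00895118713379) 85.60128784179688 [[471.3, -119.7], [475.1, -176.2], [418.4, -179.7], [414.5, -123.3]]
top white [468.9 294.6] (33.98988342285156, 61.108577728271484) 80.27242279052734 [[486.9, -337.0], [511.0, -484.7], [429.1, -496.3], [405.0, -349.1]]
top white [412.8 242.7] (25.86198616027832, 46.03022003173828) 5.906141757965088 [[533.7, -243.5], [646.9, -257.2], [639.7, -320.6], [526.6, -306.7]]
top white [303.4 237. ] (51.345603942871094, 33.17308807373047) 82.40535736083984 [[661.7, 37.0], [671.8, -44.8], [545.2, -60.4], [535.2, 21.0]]
top white [179.8 197.8] (42.90561294555664, 36.27841567993164) 5.355824947357178 [[664.5, 351.8], [754.7, 343.8], [743.7, 237.5], [653.5, 245.9]]
top white [254.  162.5] (25.0, 22.0) 90.0 [[822.6, 137.2], [822.1, 82.3], [
[... 331 characters left out ...]
716430664) 62.1759033203125 [[706.4, 208.1], [589.5, 282.0], [649.5, 350.9], [757.8, 278.1]]
scene white [339.3 255.7] (44.01518630981445, 68.72356414794922) 24.341089248657227 [[674.2, -48.4], [522.3, -75.2], [517.6, 15.9], [666.5, 34.7]]
scene white [234.1 194.1] (26.783266067504883, 53.38224411010742) 47.48955535888672 [[635.8, -320.6], [512.9, -309.0], [536.8, -243.1], [655.1, -257.8]]
scene white [220.7 136.1] (65.62049865722656, 29.529226303100586) 17.35402488708496 [[523.2, -472.2], [441.1, -514.6], [413.8, -348.2], [494.7, -314.4]]
scene white [166.8   8.7] (89.30673217773438, 41.325164794921875) 33.690067291259766 [[196.7, -1009.7], [17.4, -1087.6], [103.8, -715.9], [260.6, -669.8]]
```

View pics/c_top.png

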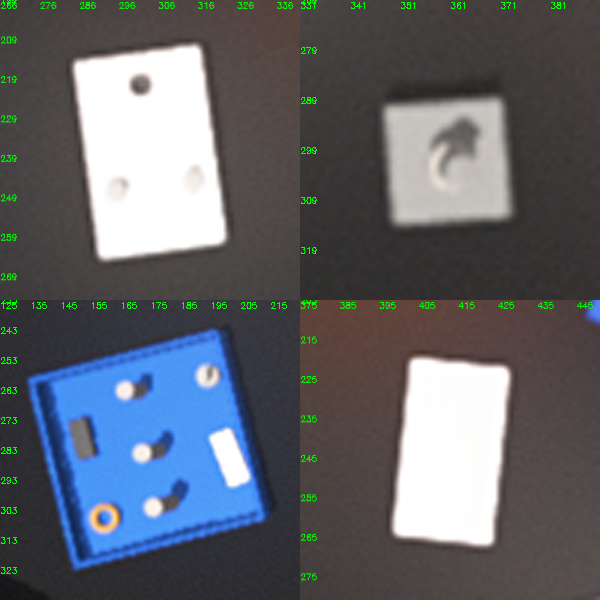

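View pics/c_scene.png

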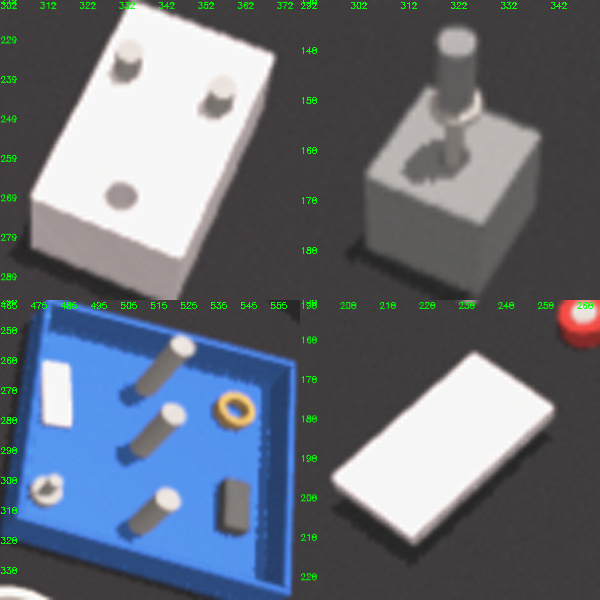

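Top crop: the white slab at (413,243) measures about 110x60, so it is the plate. The socket is at (301.4,220.5), the fixed posts at (296,247) and (315,244), the post tops at (166.7,263), (172.3,284) and (176,302), and the holder face centre at (360.4,301). Scene crop: the rod's top is at (323.4,146) and the post tops are at (520.7,314), (522.7,286) and (525.7,263).

```bash
python3 - <<'E'
from h import *
t=cam("top");s=cam("scene")
P=lambda n,a,b:print(n,*[x.round(1) for x in tri(t,a,s,b)])
P("socket",(301.4,220.5),(332.6,268.4));print(onz(t,(301.4,220.5),55),onz(s,(332.6,268.4),55))
P("p_near1",(296,246.6),(358.2,241));P("p_near2",(315.1,244.1),(334.4,231.7))
for a,b in(((296,246.6),(358.2,241)),((315.1,244.1),(334.4,231.7))): print(onz(t,a,75).round(1),onz(s,b,75).round(1))
for n,a,b in(("far",(166.7,263),(520.7,314.3)),("mid",(172.3,284),(522.7,286)),("near",(176,302),(525.7,263.3))):P(n,a,b)
print("holder",onz(t,(360.4,301),50),"rodtop s",onz(s,(323.4,146.2),120))
h=np.array([(383,103),(500,97),(512,217),(392,224)])-[300,0]
for p in h/5+[331,269]: print(onz(t,p,50).round(1))
hs=np.array([(432,88),(541,135),(484,222),(366,174)])-[300,0]
q=[onz(s,p,50) for p in hs/5+[292,138]];print("holder scene",np.mean(q,0).round(1))
st=np.array([(74,62),(200,46),(226,242),(100,259)])/3.947+[266,199]
q=np.array([onz(t,p,55) for p in st]);print("stand",q.round(1)[:,:2].tolist(),q.mean(0))
# white grip? plate
pt=(np.array([(410,357),(510,369),(494,545),(394,535)])-[300,300])/3.947+[375,205]
q=np.array([onz(t,p,26) for p in pt]);print("plate",q.round(1)[:,:2].tolist(),q.mean(0))
ps=(np.array([(474,352),(553,407),(413,541),(332,477)])-[300,300])/3.947+[198,158]
q=np.array([onz(s,p,26) for p in ps]);print("plate s",q.round(1)[:,:2].tolist(),q.mean(0))
print(ctrl.tip_extent,[x for x in dir(ctrl) if x[0]!='_'])
E
```

```text
socket [642.   -8.   53.9] 0.1
[641.85425475  -7.95702984  55.        ] [642.48459572  -7.73182572  55.        ]
p_near1 [577.1   6.5  73.8] 3.4
p_near2 [583.  -40.2  74.8] 1.0
[577.7   4.9  75. ] [577.2   8.4  75. ]
[583.2 -40.7  75. ] [583.  -39.7  75. ]
far [542.  320.6  47.5] 0.3
mid [491.2 304.8  54.9] 0.4
near [448.4 293.5  62.9] 0.2
holder [ 445.78143349 -148.73339001   50.        ] rodtop s [ 445.29638619 -148.06100015  120.        ]
[ 473.5 -118.2   50. ]
[ 475.9 -174.8   50. ]
[ 418.2 -179.7   50. ]
[ 415.3 -121.8   50. ]
holder scene [ 444.6 -147.3   50. ]
stand [[656.4, 32.4], [665.5, -45.3], [544.8, -60.0], [535.1, 17.3]] [600.42224914 -13.90626614  55.        ]
plate [[644.6, -258.7], [636.4, -321.1], [526.2, -308.9], [533.1, -246.7]] [ 585.07726652 -283.85326365   26.        ]
plate s [[527.3, -305.4], [535.7, -245.7], [645.9, -256.7], [636.1, -318.3]] [ 586.2755232  -281.54079281   26.        ]
11.0 ['IKError', 'finish_job', 'tip_extent']
```

```bash
cat >> h.py <<'E'
from scipy.spatial.transform import Rotation as Ro
def to(x,y,z,ydeg=None):
    """print remaining move in tool units (spin to do after the shift)"""
    s=telemetry.sense();R=Ro.from_quat(s["eef_rot"]).as_matrix()
    e=R.T@(np.array([x,y,z])-s["eef_pos"])/100
    yd=np.degrees(np.arctan2(R[1,1],R[0,1]))
    print("at",s["eef_pos"].round(1),"ydir %.1f"%yd,"open %.1f grip %.0f"%(s["opening"],s["grip_force"]),"t %.1f"%s["t"],"F",s["contact_force"].round(1))
    print("tool d:",e.round(3),"spin:",None if ydeg is None else round(-((ydeg-yd+90)%180-90)/180,3))
E
python3 -c "
from h import *
to(445.3,-148.2,200,97)"
```

```text
at [264.3 593.8 242.2] ydir 66.0 open 85.5 grip 0 t 0.5 F [ 0.5 -0.1  0.5]
tool d: [-4.671 -6.043  0.423] spin: -0.172
```

```bash
python3 -m inch '[{"dx":-0.36,"dy":-0.465},{"dx":-0.36,"dy":-0.465},{"dx":-0.36,"dy":-0.465},{"dx":-0.36,"dy":-0.465},{"dx":-0.36,"dy":-0.465},{"dx":-0.36,"dy":-0.465},{"dx":-0.36,"dy":-0.465},{"dx":-0.36,"dy":-0.465},{"dx":-0.36,"dy":-0.465},{"dx":-0.36,"dy":-0.465},{"dx":-0.36,"dy":-0.465},{"dx":-0.36,"dy":-0.465},{"spin":-0.057},{"spin":-0.057},{"spin":-0.058},{}]'; python3 -c "
from h import *
to(445.3,-148.2,200,97)"
```

```text
at [264.3 593.8 242.2] ydir 66.0 open 85.5 grip 0 t 0.5 F [ 0.5 -0.1  0.5]
tool d: [-4.671 -6.043  0.423] spin: -0.172schema error: expected keys fingers, dx, dy, dz, spin
```

```bash
python3 -m inch '[{"fingers":1,"dx":-0.36,"dy":-0.465,"dz":0,"spin":0},{"fingers":1,"dx":-0.36,"dy":-0.465,"dz":0,"spin":0},{"fingers":1,"dx":-0.36,"dy":-0.465,"dz":0,"spin":0},{"fingers":1,"dx":-0.36,"dy":-0.465,"dz":0,"spin":0},{"fingers":1,"dx":-0.36,"dy":-0.465,"dz":0,"spin":0},{"fingers":1,"dx":-0.36,"dy":-0.465,"dz":0,"spin":0},{"fingers":1,"dx":-0.36,"dy":-0.465,"dz":0,"spin":0},{"fingers":1,"dx":-0.36,"dy":-0.465,"dz":0,"spin":0},{"fingers":1,"dx":-0.36,"dy":-0.465,"dz":0,"spin":0},{"fingers":1,"dx":-0.36,"dy":-0.465,"dz":0,"spin":0},{"fingers":1,"dx":-0.36,"dy":-0.465,"dz":0,"spin":0},{"fingers":1,"dx":-0.36,"dy":-0.465,"dz":0,"spin":0},{"fingers":1,"dx":0,"dy":0,"dz":0,"spin":-0.057},{"fingers":1,"dx":0,"dy":0,"dz":0,"spin":-0.057},{"fingers":1,"dx":0,"dy":0,"dz":0,"spin":-0.058}]'; python3 -c "
from h import *
to(445.3,-148.2,200,97)"
```

```text
t: 2.33
eef_pos: [432.1, -92.0, 242.4]
eef_rot: [-0.063, 0.998, -0.0, 0.0]
contact_force: [-0.2, 0.8, -0.8]
opening: 85.3
grip_force: 0.0
at [432.1 -92.  242.4] ydir 97.3 open 85.3 grip 0 t 2.3 F [-0.2  0.8 -0.8]
tool d: [-0.06  -0.574  0.424] spin: 0.001
```

```bash
python3 -m inch '[{"fingers":1,"dx":-0.06,"dy":-0.574,"dz":0,"spin":0},{"fingers":1,"dx":0,"dy":0,"dz":0.45,"spin":0},{"fingers":1,"dx":0,"dy":0,"dz":0.5,"spin":0},{"fingers":1,"dx":0,"dy":0,"dz":0.3,"spin":0},{"fingers":1,"dx":0,"dy":0,"dz":0.2,"spin":0},{"fingers":1,"dx":0,"dy":0,"dz":0,"spin":0},{"fingers":-1,"dx":0,"dy":0,"dz":0,"spin":0},{"fingers":-1,"dx":0,"dy":0,"dz":0,"spin":0},{"fingers":-1,"dx":0,"dy":0,"dz":0,"spin":0},{"fingers":-1,"dx":0,"dy":0,"dz":0,"spin":0},{"fingers":-1,"dx":0,"dy":0,"dz":0,"spin":0},{"fingers":-1,"dx":0,"dy":0,"dz":0,"spin":0}]' 40; python3 -c "
from h import *
to(445.3,-148.2,200,97)
s=cam('scene');c=proj(s,(445,-148,100)).astype(int);cv2.imwrite('pics/g1.png',cv2.resize(s['img'][c[1]-60:c[1]+60,c[0]-80:c[0]+80,::-1],None,fx=4,fy=4))"
```

```text
t: 3.82
eef_pos: [445.4, -148.1, 98.0]
eef_rot: [-0.061, 0.998, -0.0, 0.0]
contact_force: [-1.0, 0.2, 4.5]
opening: 15.0
grip_force: 39.1
at [ 445.4 -148.1   98. ] ydir 97.0 open 15.0 grip 39 t 3.8 F [-1.   0.2  4.5]
tool d: [ 1.00e-03 -1.00e-03 -1.02e+00] spin: -0.0
```

View pics/g1.png

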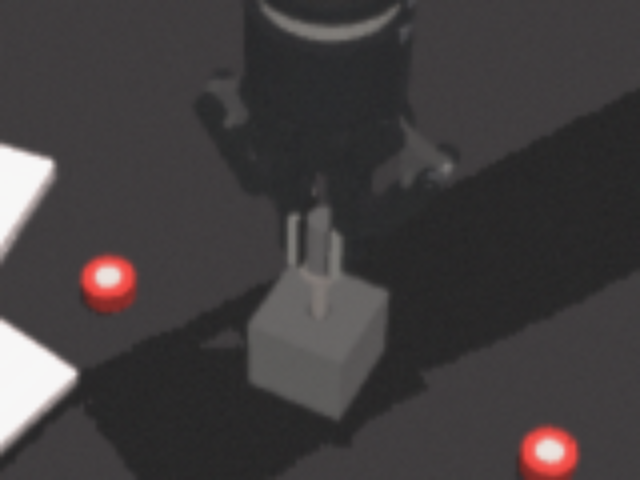

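The grip sits between the pads (318,240) and the rod is upright in the holder. Lift it and carry it to the socket.

```bash
python3 -m inch '[{"fingers":-1,"dx":0,"dy":0,"dz":-0.3,"spin":0},{"fingers":-1,"dx":0,"dy":0,"dz":-0.4,"spin":0},{"fingers":-1,"dx":0,"dy":0,"dz":-0.4,"spin":0},{"fingers":-1,"dx":0,"dy":0,"dz":0,"spin":0}]'; python3 -c "
from h import *
to(642.2,-8.1,190,97)"
```

```text
t: 4.38
eef_pos: [446.7, -148.7, 210.8]
eef_rot: [-0.061, 0.998, -0.002, 0.003]
contact_force: [-0.1, 0.7, -0.4]
opening: 14.9
grip_force: 39.2
at [ 446.7 -148.7  210.8] ydir 97.0 open 14.9 grip 39 t 4.4 F [-0.1  0.7 -0.4]
tool d: [-2.11   1.159  0.216] spin: -0.0
```

```bash
python3 -m inch '[{"fingers":-1,"dx":-0.42,"dy":0.23,"dz":0,"spin":0},{"fingers":-1,"dx":-0.42,"dy":0.23,"dz":0,"spin":0},{"fingers":-1,"dx":-0.42,"dy":0.23,"dz":0,"spin":0},{"fingers":-1,"dx":-0.42,"dy":0.23,"dz":0,"spin":0},{"fingers":-1,"dx":-0.42,"dy":0.23,"dz":0,"spin":0},{"fingers":-1,"dx":0,"dy":0,"dz":0.2,"spin":0},{"fingers":-1,"dx":0,"dy":0,"dz":0.2,"spin":0},{"fingers":-1,"dx":0,"dy":0,"dz":0,"spin":0},{"fingers":-1,"dx":0,"dy":0,"dz":0,"spin":0}]'; python3 - <<'E'
from h import *
to(642.2,-8.1,160,97)
for n in("top","scene"):
    s=cam(n);c=proj(s,(642,-8,65)).astype(int);cv2.imwrite(f'pics/g2{n}.png',cv2.resize(s['img'][c[1]-37:c[1]+38,c[0]-50:c[0]+50,::-1],None,fx=4,fy=4)); print(c)
a=cv2.imread('pics/g2top.png');b=cv2.imread('pics/g2scene.png');cv2.imwrite('pics/g2.png',np.hstack([a,b]))
print(proj(s,(642.2,-8.1,77)),proj(s,(642.2,-8.1,55)))
E
```

```text
t: 5.5
eef_pos: [638.8, -9.0, 167.1]
eef_rot: [-0.06, 0.998, 0.0, -0.0]
contact_force: [-0.2, -0.3, -0.4]
opening: 14.4
grip_force: 39.3
at [638.8  -9.  167.1] ydir 96.9 open 14.4 grip 39 t 5.5 F [-0.2 -0.3 -0.4]
tool d: [-0.034  0.005  0.071] spin: -0.001
[301 220]
[332 265]
[332.98938597 262.6336317 ] [332.50638541 268.18958223]
```

View pics/g2.png

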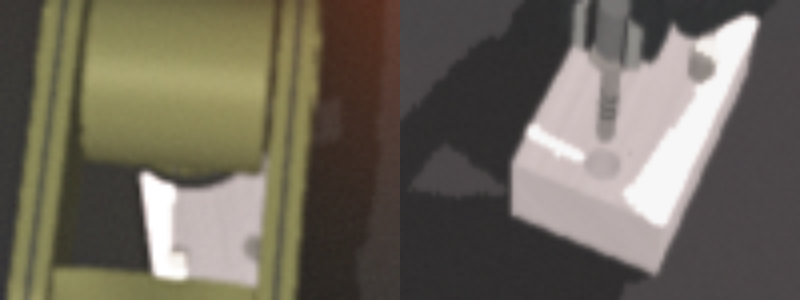

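The rod hangs plumb over the socket, with its tip at about scene (333,262). Descend, then feel for the bottom.

```bash
python3 -m inch '[{"fingers":-1,"dx":-0.034,"dy":0.006,"dz":0.02,"spin":0},{"fingers":-1,"dx":0,"dy":0,"dz":0.12,"spin":0},{"fingers":-1,"dx":0,"dy":0,"dz":0.12,"spin":0},{"fingers":-1,"dx":0,"dy":0,"dz":0.1,"spin":0},{"fingers":-1,"dx":0,"dy":0,"dz":0.04,"spin":0},{"fingers":-1,"dx":0,"dy":0,"dz":0.03,"spin":0},{"fingers":-1,"dx":0,"dy":0,"dz":0.02,"spin":0},{"fingers":-1,"dx":0,"dy":0,"dz":0,"spin":0}]'; python3 -c "
from h import *
to(642.2,-8.1,122,97)"
```

```text
t: 6.6
eef_pos: [643.0, -7.3, 122.5]
eef_rot: [-0.061, 0.998, -0.0, 0.0]
contact_force: [-0.1, -0.3, -0.3]
opening: 14.9
grip_force: 39.3
at [643.   -7.3 122.5] ydir 97.0 open 14.9 grip 39 t 6.6 F [-0.1 -0.3 -0.3]
tool d: [ 0.008 -0.007  0.005] spin: -0.0
```

```bash
python3 -m inch '[{"fingers":-1,"dx":0.006,"dy":-0.006,"dz":0.03,"spin":0},{"fingers":-1,"dx":0,"dy":0,"dz":0.02,"spin":0},{"fingers":-1,"dx":0,"dy":0,"dz":0.02,"spin":0},{"fingers":-1,"dx":0,"dy":0,"dz":0.01,"spin":0},{"fingers":-1,"dx":0,"dy":0,"dz":0,"spin":0}]'; python3 -c "
from h import *
to(642.2,-8.1,114,97)"
```

```text
t: 7.22
eef_pos: [642.9, -8.0, 116.0]
eef_rot: [-0.061, 0.998, -0.0, 0.001]
contact_force: [-1.4, 0.1, 5.1]
opening: 14.4
grip_force: 39.9
at [642.9  -8.  116. ] ydir 97.0 open 14.4 grip 40 t 7.2 F [-1.4  0.1  5.1]
tool d: [ 0.008 -0.     0.02 ] spin: -0.0
```

```bash
python3 -m inch '[{"fingers":-1,"dx":0.004,"dy":0,"dz":0.01,"spin":0},{"fingers":-1,"dx":0,"dy":0,"dz":0.01,"spin":0},{"fingers":-1,"dx":0,"dy":0,"dz":0,"spin":0},{"fingers":-1,"dx":0,"dy":0,"dz":0,"spin":0}]'; python3 -c "
from h import *
to(642.2,-8.1,114,97)"
```

```text
t: 7.72
eef_pos: [643.3, -8.0, 115.9]
eef_rot: [-0.061, 0.998, -0.0, 0.002]
contact_force: [-3.5, 0.3, 11.0]
opening: 15.1
grip_force: 40.5
at [643.3  -8.  115.9] ydir 97.0 open 15.1 grip 41 t 7.7 F [-3.5  0.3 11. ]
tool d: [0.012 0.    0.019] spin: -0.0
```

The rod stands firmly at TCP 115.9 (tip z about 23), so the socket is 32 deep and the post is post_b. Return the rod.

```bash
python3 -m inch '[{"fingers":-1,"dx":0,"dy":0,"dz":-0.3,"spin":0},{"fingers":-1,"dx":0,"dy":0,"dz":-0.4,"spin":0},{"fingers":-1,"dx":0,"dy":0,"dz":-0.25,"spin":0},{"fingers":-1,"dx":0.424,"dy":-0.229,"dz":0,"spin":0},{"fingers":-1,"dx":0.424,"dy":-0.229,"dz":0,"spin":0},{"fingers":-1,"dx":0.424,"dy":-0.229,"dz":0,"spin":0},{"fingers":-1,"dx":0.424,"dy":-0.229,"dz":0,"spin":0},{"fingers":-1,"dx":0.424,"dy":-0.229,"dz":0,"spin":0},{"fingers":-1,"dx":0,"dy":0,"dz":0.3,"spin":0},{"fingers":-1,"dx":0,"dy":0,"dz":0.1,"spin":0},{"fingers":-1,"dx":0,"dy":0,"dz":0,"spin":0},{"fingers":-1,"dx":0,"dy":0,"dz":0,"spin":0}]'; python3 -c "
from h import *
to(445.3,-148.2,150,97)"
```

```text
t: 9.22
eef_pos: [446.2, -147.3, 168.2]
eef_rot: [-0.061, 0.998, -0.0, 0.001]
contact_force: [-0.2, -0.3, -0.1]
opening: 15.1
grip_force: 39.3
at [ 446.2 -147.3  168.2] ydir 97.0 open 15.1 grip 39 t 9.2 F [-0.2 -0.3 -0.1]
tool d: [ 0.01  -0.008  0.182] spin: 0.0
```

```bash
python3 -m inch '[{"fingers":-1,"dx":0.009,"dy":-0.008,"dz":0,"spin":0},{"fingers":-1,"dx":0,"dy":0,"dz":0.15,"spin":0},{"fingers":-1,"dx":0,"dy":0,"dz":0.12,"spin":0},{"fingers":-1,"dx":0,"dy":0,"dz":0.12,"spin":0},{"fingers":-1,"dx":0,"dy":0,"dz":0.12,"spin":0},{"fingers":-1,"dx":0,"dy":0,"dz":0.1,"spin":0},{"fingers":-1,"dx":0,"dy":0,"dz":0.05,"spin":0},{"fingers":-1,"dx":0,"dy":0,"dz":0.03,"spin":0},{"fingers":-1,"dx":0,"dy":0,"dz":0,"spin":0},{"fingers":-1,"dx":0,"dy":0,"dz":0,"spin":0}]'; python3 -c "
from h import *
to(445.3,-148.2,98,97)"
```

```text
t: 10.48
eef_pos: [444.8, -148.4, 98.7]
eef_rot: [-0.061, 0.998, -0.0, 0.0]
contact_force: [-0.4, -0.1, -1.1]
opening: 14.6
grip_force: 39.4
at [ 444.8 -148.4   98.7] ydir 97.0 open 14.6 grip 39 t 10.5 F [-0.4 -0.1 -1.1]
tool d: [-0.005  0.001  0.007] spin: -0.0
```

Seat it, release, then rise.

```bash
python3 -m inch '[{"fingers":-1,"dx":-0.005,"dy":0,"dz":0.01,"spin":0},{"fingers":-1,"dx":0,"dy":0,"dz":0,"spin":0},{"fingers":1,"dx":0,"dy":0,"dz":0,"spin":0},{"fingers":1,"dx":0,"dy":0,"dz":0,"spin":0},{"fingers":1,"dx":0,"dy":0,"dz":0,"spin":0},{"fingers":1,"dx":0,"dy":0,"dz":0,"spin":0},{"fingers":1,"dx":0,"dy":0,"dz":0,"spin":0},{"fingers":1,"dx":0,"dy":0,"dz":-0.4,"spin":0},{"fingers":1,"dx":0,"dy":0,"dz":-0.5,"spin":0},{"fingers":1,"dx":0,"dy":0,"dz":-0.2,"spin":0}]'; python3 - <<'E'
from h import *
# bin x axis from the row of posts: far-near
print(np.degrees(np.arctan2(320.6-293.5,542-448.4)))
to(491.2,304.8,200,106)
for n in("top","scene"):
    d=cam(n);h=cv2.cvtColor(d["img"],cv2.COLOR_RGB2HSV)
    m=(((h[...,0]<8)|(h[...,0]>172))&(h[...,1]>130)&(h[...,2]>60)).astype(np.uint8)
    for c in cv2.findContours(m,0,2)[0]:
        if cv2.contourArea(c)>20:
            (u,v),r=cv2.minEnclosingCircle(c);print(n,"red",round(u,1),round(v,1),onz(d,(u,v),12).round(1))
E
```

```text
t: 11.72
eef_pos: [446.4, -148.8, 211.1]
eef_rot: [-0.061, 0.998, -0.001, 0.002]
contact_force: [-0.5, 1.0, -0.2]
opening: 85.0
grip_force: 0.0
16.147311401075815
at [ 446.4 -148.8  211.1] ydir 97.0 open 85.0 grip 0 t 11.7 F [-0.5  1.  -0.2]
tool d: [-0.994  4.449  0.103] spin: -0.05
top red 302.5 303.5 [438.5  -7.8  12. ]
top red 267.7 301.1 [445.2  78.9  12. ]
top red 410.5 292.5 [ 463.4 -276.6   12. ]
scene red 415.0 226.0 [447.1  78.4  12. ]
scene red 379.5 205.9 [440.6  -7.9  12. ]
scene red 269.7 162.4 [ 465.3 -276.1   12. ]
```

```bash
python3 -m inch '[{"fingers":1,"dx":-0.124,"dy":0.556,"dz":0,"spin":0},{"fingers":1,"dx":-0.124,"dy":0.556,"dz":0,"spin":0},{"fingers":1,"dx":-0.124,"dy":0.556,"dz":0,"spin":0},{"fingers":1,"dx":-0.124,"dy":0.556,"dz":0,"spin":0},{"fingers":1,"dx":-0.124,"dy":0.556,"dz":0,"spin":0},{"fingers":1,"dx":-0.124,"dy":0.556,"dz":0,"spin":0},{"fingers":1,"dx":-0.124,"dy":0.556,"dz":0,"spin":0},{"fingers":1,"dx":-0.124,"dy":0.556,"dz":0,"spin":0},{"fingers":1,"dx":0,"dy":0,"dz":0.4,"spin":-0.05},{"fingers":1,"dx":0,"dy":0,"dz":0.4,"spin":0},{"fingers":1,"dx":0,"dy":0,"dz":0,"spin":0},{"fingers":1,"dx":0,"dy":0,"dz":0,"spin":0}]'; python3 -c "
from h import *
to(491.2,304.8,51,106)"
```

```text
t: 13.32
eef_pos: [489.9, 305.4, 127.8]
eef_rot: [-0.139, 0.99, 0.0, 0.0]
contact_force: [0.0, 0.2, -0.6]
opening: 85.4
grip_force: 0.0
at [489.9 305.4 127.8] ydir 106.0 open 85.4 grip 0 t 13.3 F [ 0.   0.2 -0.6]
tool d: [-0.011 -0.009  0.768] spin: -0.0
```

```bash
python3 -m inch '[{"fingers":1,"dx":-0.011,"dy":-0.009,"dz":0.3,"spin":0},{"fingers":1,"dx":0,"dy":0,"dz":0.3,"spin":0},{"fingers":1,"dx":0,"dy":0,"dz":0.16,"spin":0},{"fingers":1,"dx":0,"dy":0,"dz":0,"spin":0},{"fingers":-1,"dx":0,"dy":0,"dz":0,"spin":0},{"fingers":-1,"dx":0,"dy":0,"dz":0,"spin":0},{"fingers":-1,"dx":0,"dy":0,"dz":0,"spin":0},{"fingers":-1,"dx":0,"dy":0,"dz":0,"spin":0},{"fingers":-1,"dx":0,"dy":0,"dz":0,"spin":0},{"fingers":-1,"dx":0,"dy":0,"dz":0,"spin":0}]' 50; python3 - <<'E'
from h import *
to(491.2,304.8,51,106)
s=cam("scene");c=proj(s,(491,305,50)).astype(int);cv2.imwrite('pics/g3.png',cv2.resize(s['img'][c[1]-50:c[1]+50,c[0]-65:c[0]+65,::-1],None,fx=4,fy=4))
E
```

```text
t: 14.58
eef_pos: [491.3, 305.0, 51.9]
eef_rot: [-0.139, 0.99, 0.0, 0.0]
contact_force: [-0.0, 0.6, 3.9]
opening: 11.7
grip_force: 48.8
at [491.3 305.   51.9] ydir 106.0 open 11.7 grip 49 t 14.6 F [-0.   0.6  3.9]
tool d: [ 0.001 -0.001  0.009] spin: -0.0
```

View pics/g3.png

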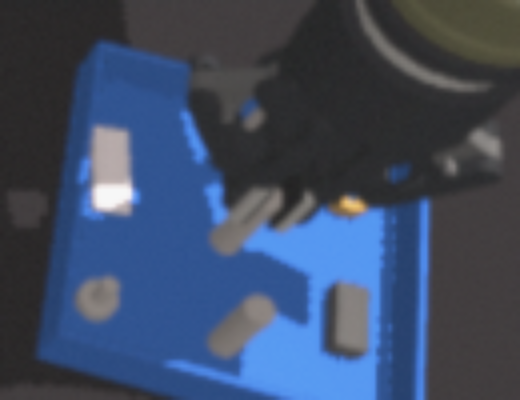

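The middle post is held upright and its neighbours are untouched. Lift it and go over the socket.

```bash
python3 -m inch '[{"fingers":-1,"dx":0,"dy":0,"dz":-0.3,"spin":0},{"fingers":-1,"dx":0,"dy":0,"dz":-0.5,"spin":0},{"fingers":-1,"dx":0,"dy":0,"dz":-0.3,"spin":0.05},{"fingers":-1,"dx":0,"dy":0,"dz":0,"spin":0},{"fingers":-1,"dx":0,"dy":0,"dz":0,"spin":0}]'; python3 -c "
from h import *
to(642.2,-8.1,125,97)"
```

```text
t: 15.25
eef_pos: [489.9, 304.3, 159.4]
eef_rot: [-0.062, 0.998, -0.001, -0.001]
contact_force: [0.3, 0.6, -0.5]
opening: 11.7
grip_force: 48.7
at [489.9 304.3 159.4] ydir 97.1 open 11.7 grip 49 t 15.2 F [ 0.3  0.6 -0.5]
tool d: [-1.128 -3.287  0.344] spin: 0.0
```

```bash
python3 -m inch '[{"fingers":-1,"dx":-0.188,"dy":-0.548,"dz":0,"spin":0},{"fingers":-1,"dx":-0.188,"dy":-0.548,"dz":0,"spin":0},{"fingers":-1,"dx":-0.188,"dy":-0.548,"dz":0,"spin":0},{"fingers":-1,"dx":-0.188,"dy":-0.548,"dz":0,"spin":0},{"fingers":-1,"dx":-0.188,"dy":-0.548,"dz":0,"spin":0},{"fingers":-1,"dx":-0.188,"dy":-0.548,"dz":0,"spin":0},{"fingers":-1,"dx":0,"dy":0,"dz":0.3,"spin":0},{"fingers":-1,"dx":0,"dy":0,"dz":0.14,"spin":0},{"fingers":-1,"dx":0,"dy":0,"dz":0,"spin":0},{"fingers":-1,"dx":0,"dy":0,"dz":0,"spin":0}]'; python3 - <<'E'
from h import *
to(642.2,-8.1,110,97)
s=cam("scene");c=proj(s,(642,-8,70)).astype(int);print(c-[40,30]);cv2.imwrite('pics/g4.png',cv2.resize(s['img'][c[1]-30:c[1]+30,c[0]-40:c[0]+40,::-1],None,fx=8,fy=8,interpolation=cv2.INTER_CUBIC))
p=telemetry.sense()["eef_pos"];f=p-[0,0,47.9];print("foot exp",f.round(1),proj(s,f),"socket",proj(s,(642.2,-8.1,55)))
E
```

```text
t: 16.5
eef_pos: [642.8, -7.1, 117.6]
eef_rot: [-0.061, 0.998, -0.0, 0.0]
contact_force: [-0.2, 0.3, 0.2]
opening: 11.5
grip_force: 48.9
at [642.8  -7.1 117.6] ydir 97.0 open 11.5 grip 49 t 16.5 F [-0.2  0.3  0.2]
tool d: [ 0.007 -0.009  0.076] spin: 0.0
[292 234]
foot exp [643.2  -7.2  70.4] [333.0065183  264.96406993] socket [332.50638541 268.18958223]
```

View pics/g4.png

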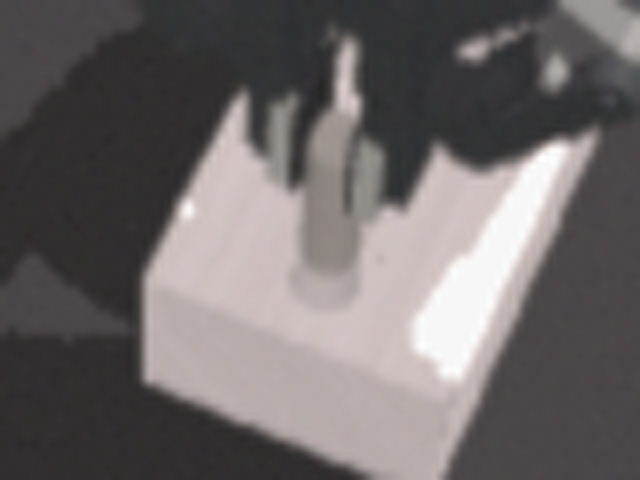

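The post is plumb above the socket: the foot's centre is near (333,265) and the mouth is at about (332.4,268.8), in line with a straight descent. Insert it gently.

```bash
python3 -m inch '[{"fingers":-1,"dx":0,"dy":-0.005,"dz":0.05,"spin":0},{"fingers":-1,"dx":0,"dy":0,"dz":0.05,"spin":0},{"fingers":-1,"dx":0,"dy":0,"dz":0.04,"spin":0},{"fingers":-1,"dx":0,"dy":0,"dz":0.03,"spin":0},{"fingers":-1,"dx":0,"dy":0,"dz":0,"spin":0}]'; python3 -c "
from h import *
to(642.8,-7.7,110,97)"
```

```text
t: 17.18
eef_pos: [642.5, -8.4, 99.8]
eef_rot: [-0.061, 0.998, 0.0, -0.0]
contact_force: [0.9, -0.0, -1.0]
opening: 11.6
grip_force: 48.9
at [642.5  -8.4  99.8] ydir 97.0 open 11.6 grip 49 t 17.2 F [ 0.9 -0.  -1. ]
tool d: [-0.004  0.007 -0.102] spin: -0.0
```

It is in the mouth without force. Push on.

```bash
python3 -m inch '[{"fingers":-1,"dx":0,"dy":0,"dz":0.06,"spin":0},{"fingers":-1,"dx":0,"dy":0,"dz":0.06,"spin":0},{"fingers":-1,"dx":0,"dy":0,"dz":0.06,"spin":0},{"fingers":-1,"dx":0,"dy":0,"dz":0.05,"spin":0},{"fingers":-1,"dx":0,"dy":0,"dz":0.03,"spin":0},{"fingers":-1,"dx":0,"dy":0,"dz":0.02,"spin":0},{"fingers":-1,"dx":0,"dy":0,"dz":0.01,"spin":0},{"fingers":-1,"dx":0,"dy":0,"dz":0.01,"spin":0},{"fingers":-1,"dx":0,"dy":0,"dz":0,"spin":0}]'; python3 -c "
from h import *
to(642.8,-7.7,71,97)"
```

```text
t: 18.3
eef_pos: [643.1, -8.4, 70.9]
eef_rot: [-0.061, 0.998, -0.0, 0.0]
contact_force: [-1.1, -0.1, 1.9]
opening: 11.3
grip_force: 49.0
at [643.1  -8.4  70.9] ydir 97.0 open 11.3 grip 49 t 18.3 F [-1.1 -0.1  1.9]
tool d: [ 0.002  0.007 -0.001] spin: -0.0
```

```bash
python3 -m inch '[{"fingers":-1,"dx":0,"dy":0,"dz":0.01,"spin":0},{"fingers":-1,"dx":0,"dy":0,"dz":0.01,"spin":0},{"fingers":-1,"dx":0,"dy":0,"dz":0,"spin":0}]'; python3 -c "
from h import *
to(642.8,-7.7,71,97)"; python3 -m inch '[{"fingers":1,"dx":0,"dy":0,"dz":0,"spin":0},{"fingers":1,"dx":0,"dy":0,"dz":0,"spin":0},{"fingers":1,"dx":0,"dy":0,"dz":0,"spin":0},{"fingers":1,"dx":0,"dy":0,"dz":0,"spin":0},{"fingers":1,"dx":0,"dy":0,"dz":0,"spin":0},{"fingers":1,"dx":0,"dy":0,"dz":-0.4,"spin":0},{"fingers":1,"dx":0,"dy":0,"dz":-0.5,"spin":0},{"fingers":1,"dx":0,"dy":0,"dz":-0.2,"spin":0}]'; python3 -c "
from h import *
to(585.6,-282.9,180,83.7)"
```

```text
t: 18.68
eef_pos: [643.5, -8.4, 70.8]
eef_rot: [-0.061, 0.998, -0.0, 0.001]
contact_force: [-3.8, 1.2, 10.0]
opening: 11.4
grip_force: 50.0
at [643.5  -8.4  70.8] ydir 97.0 open 11.4 grip 50 t 18.7 F [-3.8  1.2 10. ]
tool d: [ 0.006  0.008 -0.002] spin: -0.0
t: 19.68
eef_pos: [644.5, -8.5, 182.5]
eef_rot: [-0.061, 0.998, -0.0, 0.003]
contact_force: [0.3, 0.0, 0.1]
opening: 85.5
grip_force: 0.0
at [644.5  -8.5 182.5] ydir 97.0 open 85.5 grip 0 t 19.7 F [0.3 0.  0.1]
tool d: [ 0.918 -2.652  0.023] spin: 0.074
```

Post seated at the bottom. Now the plate.

```bash
python3 -m inch '[{"fingers":1,"dx":0.178,"dy":-0.53,"dz":0,"spin":0},{"fingers":1,"dx":0.178,"dy":-0.53,"dz":0,"spin":0},{"fingers":1,"dx":0.178,"dy":-0.53,"dz":0,"spin":0},{"fingers":1,"dx":0.178,"dy":-0.53,"dz":0,"spin":0},{"fingers":1,"dx":0.178,"dy":-0.53,"dz":0,"spin":0},{"fingers":1,"dx":0,"dy":0,"dz":0.5,"spin":0.037},{"fingers":1,"dx":0,"dy":0,"dz":0.5,"spin":0.037},{"fingers":1,"dx":0,"dy":0,"dz":0,"spin":0},{"fingers":1,"dx":0,"dy":0,"dz":0,"spin":0}]'; python3 -c "
from h import *
to(588.7,-283,17,83.7)"
```

```text
t: 20.8
eef_pos: [587.3, -282.5, 79.6]
eef_rot: [0.055, 0.999, -0.0, 0.001]
contact_force: [0.2, 1.1, 0.7]
opening: 85.2
grip_force: 0.0
at [ 587.3 -282.5   79.6] ydir 83.8 open 85.2 grip 0 t 20.8 F [0.2 1.1 0.7]
tool d: [-0.013 -0.003  0.626] spin: 0.0
```

```bash
python3 -m inch '[{"fingers":1,"dx":-0.013,"dy":-0.003,"dz":0.3,"spin":0},{"fingers":1,"dx":0,"dy":0,"dz":0.2,"spin":0},{"fingers":1,"dx":0,"dy":0,"dz":0.12,"spin":0},{"fingers":1,"dx":0,"dy":0,"dz":0,"spin":0},{"fingers":-1,"dx":0,"dy":0,"dz":0,"spin":0},{"fingers":-1,"dx":0,"dy":0,"dz":0,"spin":0},{"fingers":-1,"dx":0,"dy":0,"dz":0,"spin":0},{"fingers":-1,"dx":0,"dy":0,"dz":0,"spin":0},{"fingers":-1,"dx":0,"dy":0,"dz":0,"spin":0}]' 60; python3 - <<'E'
from h import *
to(588.7,-283,17,83.7)
s=cam("scene");c=proj(s,(588,-283,20)).astype(int);cv2.imwrite('pics/g5.png',cv2.resize(s['img'][c[1]-45:c[1]+45,c[0]-60:c[0]+60,::-1],None,fx=5,fy=5))
E
```

```text
t: 21.92
eef_pos: [588.9, -283.3, 17.9]
eef_rot: [0.055, 0.998, -0.001, 0.001]
contact_force: [-0.8, -0.6, 6.1]
opening: 58.4
grip_force: 66.1
at [ 588.9 -283.3   17.9] ydir 83.6 open 58.4 grip 66 t 21.9 F [-0.8 -0.6  6.1]
tool d: [0.002 0.003 0.009] spin: -0.0
```

View pics/g5.png

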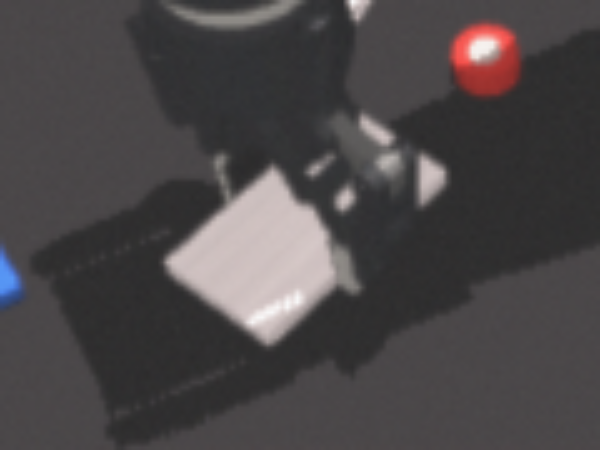

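```bash
python3 -m inch '[{"fingers":-1,"dx":0,"dy":0,"dz":-0.2,"spin":0},{"fingers":-1,"dx":0,"dy":0,"dz":-0.5,"spin":0},{"fingers":-1,"dx":0,"dy":0,"dz":-0.5,"spin":-0.037},{"fingers":-1,"dx":0,"dy":0,"dz":-0.1,"spin":-0.037},{"fingers":-1,"dx":0,"dy":0,"dz":0,"spin":0},{"fingers":-1,"dx":0,"dy":0,"dz":0,"spin":0}]'; python3 -c "
from h import *
to(604,-12.8,110,97)"
```

```text
t: 22.72
eef_pos: [586.8, -282.1, 144.8]
eef_rot: [-0.06, 0.998, 0.001, -0.001]
contact_force: [-0.3, 0.2, -2.2]
opening: 58.2
grip_force: 65.3
at [ 586.8 -282.1  144.8] ydir 96.9 open 58.2 grip 65 t 22.7 F [-0.3  0.2 -2.2]
tool d: [-0.493  2.653  0.352] spin: -0.001
```

```bash
python3 -m inch '[{"fingers":-1,"dx":-0.1,"dy":0.53,"dz":0,"spin":0},{"fingers":-1,"dx":-0.1,"dy":0.53,"dz":0,"spin":0},{"fingers":-1,"dx":-0.1,"dy":0.53,"dz":0,"spin":0},{"fingers":-1,"dx":-0.1,"dy":0.53,"dz":0,"spin":0},{"fingers":-1,"dx":-0.1,"dy":0.53,"dz":0,"spin":0},{"fingers":-1,"dx":0,"dy":0,"dz":0.25,"spin":0},{"fingers":-1,"dx":0,"dy":0,"dz":0.1,"spin":0},{"fingers":-1,"dx":0,"dy":0,"dz":0,"spin":0},{"fingers":-1,"dx":0,"dy":0,"dz":0,"spin":0}]'; python3 - <<'E'
from h import *
to(604,-12.8,78,97)
s=cam("scene");c=proj(s,(600,-13,90)).astype(int);print(c-[50,45]);cv2.imwrite('pics/g6.png',cv2.resize(s['img'][c[1]-45:c[1]+45,c[0]-50:c[0]+50,::-1],None,fx=6,fy=6,interpolation=cv2.INTER_CUBIC))
p=telemetry.sense()["eef_pos"]; u=np.array([.9925,.1219,0]);v=np.array([-.1219,.9925,0]);z=np.array([0,0,1])
ce=p-3.2*u; ce[2]=p[2]-1.9+10
for a,b in((1,1),(1,-1),(-1,-1),(-1,1)): print("exp corner",a,b,((proj(s,ce+55*a*u+30*b*v)-c+[50,45])*6).round())
E
```

```text
t: 23.85
eef_pos: [605.6, -14.4, 111.7]
eef_rot: [-0.06, 0.998, -0.0, 0.0]
contact_force: [-0.1, -1.0, -2.0]
opening: 59.0
grip_force: 65.4
at [605.6 -14.4 111.7] ydir 96.9 open 59.0 grip 65 t 23.9 F [-0.1 -1.  -2. ]
tool d: [0.014 0.017 0.337] spin: -0.001
[292 195]
exp corner 1 1 [323. 414.]
exp corner 1 -1 [130. 336.]
exp corner -1 -1 [280.  52.]
exp corner -1 1 [463. 120.]
```

View pics/g6.png

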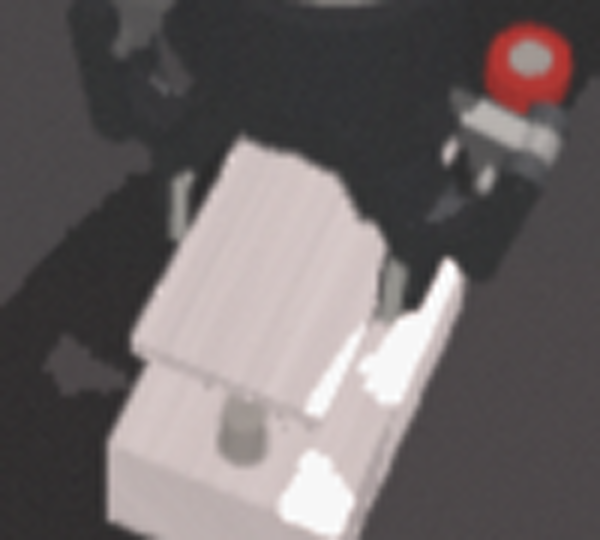

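The plate is level over the three posts with its corners where expected, at (133,338) and (314,412). Lower it.

```bash
python3 -m inch '[{"fingers":-1,"dx":0.014,"dy":0.016,"dz":0.1,"spin":0},{"fingers":-1,"dx":0,"dy":0,"dz":0.12,"spin":0},{"fingers":-1,"dx":0,"dy":0,"dz":0.07,"spin":0},{"fingers":-1,"dx":0,"dy":0,"dz":0.02,"spin":0},{"fingers":-1,"dx":0,"dy":0,"dz":0,"spin":0},{"fingers":-1,"dx":0,"dy":0,"dz":0,"spin":0}]'; python3 -c "
from h import *
to(604,-12.8,76.9,97)"
```

```text
t: 24.65
eef_pos: [604.1, -12.2, 80.8]
eef_rot: [-0.061, 0.998, -0.0, 0.0]
contact_force: [-1.0, -0.8, -2.5]
opening: 58.3
grip_force: 65.5
at [604.1 -12.2  80.8] ydir 97.0 open 58.3 grip 66 t 24.6 F [-1.  -0.8 -2.5]
tool d: [ 0.002 -0.006  0.039] spin: -0.0
```

```bash
python3 -m inch '[{"fingers":-1,"dx":0,"dy":-0.005,"dz":0.02,"spin":0},{"fingers":-1,"dx":0,"dy":0,"dz":0.015,"spin":0},{"fingers":-1,"dx":0,"dy":0,"dz":0.01,"spin":0},{"fingers":-1,"dx":0,"dy":0,"dz":0,"spin":0},{"fingers":-1,"dx":0,"dy":0,"dz":0,"spin":0}]'; python3 -c "
from h import *
to(604,-12.8,76.9,97)"
```

```text
t: 25.28
eef_pos: [604.3, -12.8, 76.9]
eef_rot: [-0.061, 0.998, -0.0, 0.0]
contact_force: [-3.7, 1.1, 5.3]
opening: 58.6
grip_force: 66.3
at [604.3 -12.8  76.9] ydir 97.0 open 58.6 grip 66 t 25.3 F [-3.7  1.1  5.3]
tool d: [ 0.003 -0.     0.   ] spin: -0.0
```

```bash
python3 -m inch '[{"fingers":1,"dx":0,"dy":0,"dz":0,"spin":0},{"fingers":1,"dx":0,"dy":0,"dz":0,"spin":0},{"fingers":1,"dx":0,"dy":0,"dz":0,"spin":0},{"fingers":1,"dx":0,"dy":0,"dz":0,"spin":0},{"fingers":1,"dx":0,"dy":0,"dz":-0.4,"spin":0},{"fingers":1,"dx":0,"dy":0,"dz":-0.5,"spin":0},{"fingers":1,"dx":0,"dy":0,"dz":-0.3,"spin":0},{"fingers":1,"dx":0.5,"dy":0.25,"dz":0,"spin":0},{"fingers":1,"dx":0.5,"dy":0.25,"dz":0,"spin":0},{"fingers":1,"dx":0.44,"dy":0.22,"dz":0,"spin":0},{"fingers":1,"dx":0,"dy":0,"dz":0,"spin":0},{"fingers":1,"dx":0,"dy":0,"dz":0,"spin":0}]'; python3 - <<'E'
from h import *
to(446,78.7,100,97)
t=cam("top");s=cam("scene")
for n,d in(("top",t),("scene",s)):
    h=cv2.cvtColor(d["img"],cv2.COLOR_RGB2HSV)
    m=(((h[...,0]<8)|(h[...,0]>172))&(h[...,1]>130)&(h[...,2]>50)).astype(np.uint8)
    for c in cv2.findContours(m,0,2)[0]:
        if cv2.contourArea(c)>20:
            (u,v),r=cv2.minEnclosingCircle(c);print(n,"red",onz(d,(u,v),12).round(1))
c=proj(t,(600,-13,85)).astype(int);print(c-[35,38]);a=cv2.resize(t['img'][c[1]-38:c[1]+37,c[0]-35:c[0]+30],None,fx=6,fy=8)[:600] if 0 else cv2.resize(t['img'][c[1]-38:c[1]+37,c[0]-25:c[0]+25],(400,600),interpolation=cv2.INTER_CUBIC)
c2=proj(s,(600,-13,75)).astype(int);b=cv2.resize(s['img'][c2[1]-38:c2[1]+37,c2[0]-25:c2[0]+25],(400,600),interpolation=cv2.INTER_CUBIC)
print(c-[25,38],c2-[25,38]);cv2.imwrite('pics/g7.png',np.hstack([a,b])[...,::-1])
E
```

```text
t: 26.78
eef_pos: [452.7, 41.3, 196.4]
eef_rot: [-0.061, 0.998, -0.0, 0.001]
contact_force: [0.7, -0.3, 0.1]
opening: 85.7
grip_force: 0.0
at [452.7  41.3 196.4] ydir 97.0 open 85.7 grip 0 t 26.8 F [ 0.7 -0.3  0.1]
tool d: [0.022 0.38  0.964] spin: -0.0
top red [ 463.7 -276.3   12. ]
top red [ 722.7 -250.2   12. ]
top red [ 832.2 -317.3   12. ]
top red [ 876.9 -203.5   12. ]
scene red [447.1  78.4  12. ]
scene red [441.2  -7.5  12. ]
scene red [ 465.3 -276.1   12. ]
[268 198]
[278 198] [317 206]
```

View pics/g7.png

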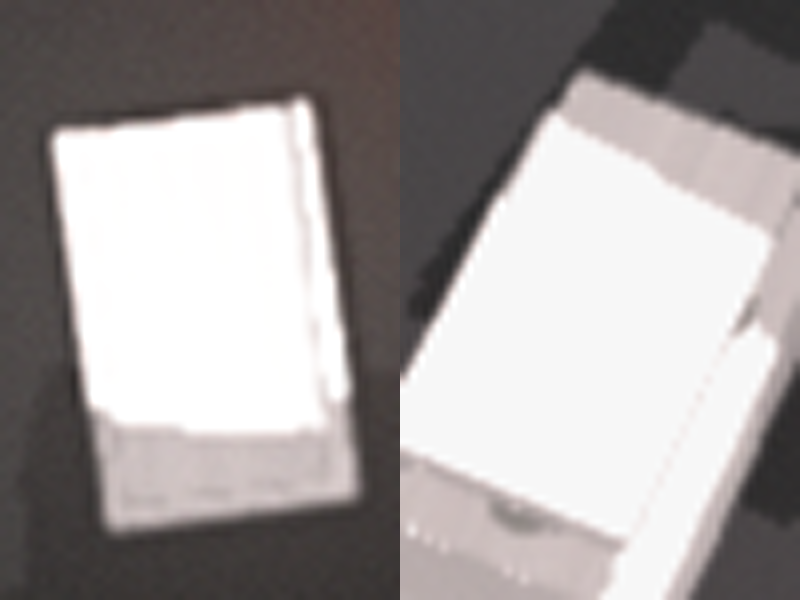

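The plate lies flat on the posts. Scene crop corners of its top face are about (555,115), (775,240), (625,545) and (398,447). I'll turn these into an offset.

```bash
python3 - <<'E'
from h import *
s=cam("scene")
q=np.array([onz(s,(317+(x-400)/8,206+y/8),85) for x,y in((555,115),(775,240),(625,545),(398,447))])
print(q.round(1)[:,:2].tolist(),q.mean(0))
for a,b in((0,3),(1,2),(1,0),(2,3)):
    d=q[b]-q[a];print(a,b,np.hypot(*d[:2]).round(1),np.degrees(np.arctan2(d[1],d[0])).round(1))
# expected corner pixels in crop
u=np.array([.9925,.1219,0]);v=np.array([-.1219,.9925,0]);ce=np.array([600.8,-13.2,85])
for a,b in((-1,-1),(-1,1),(1,1),(1,-1)):print(((proj(s,ce+55*a*u+30*b*v)-[317,206])*8+[400,0]).round())
# stand top corners expected
ce[2]=55
for a,b in((-1,-1),(-1,1),(1,1),(1,-1)):print("stand",((proj(s,ce+60*a*u+38*b*v)-[317,206])*8+[400,0]).round())
t=cam("top")
for a,b in((-1,-1),(-1,1),(1,1),(1,-1)):print("top stand",((proj(t,ce+60*a*u+38*b*v)-[278,198])*8).round(),"plate",((proj(t,ce+[0,0,30]+55*a*u+30*b*v)-[278,198])*8).round())
E
```

```text
[[564.8, -46.5], [567.8, 14.2], [654.4, 23.5], [660.0, -31.7]] [611.7563385  -10.12204035  85.        ]
0 3 96.3 8.8
1 2 87.1 6.1
1 0 60.8 -92.9
2 3 55.4 -84.3
[575.  65.]
[810. 154.]
[630. 535.]
[383. 434.]
stand [547. 106.]
stand [834. 216.]
stand [646. 626.]
stand [342. 500.]
top stand [356. 495.] plate [328. 480.]
top stand [107. 528.] plate [127. 507.]
top stand [ 56. 136.] plate [ 79. 139.]
top stand [304. 103.] plate [279. 112.]
```

Comparing the true outer edges with the expected ones (far edge (580,70)–(800,155), near edge (398,447)–(625,545)), the plate is within about 1 px of centred and square. On to the mounts, the one at (446,79) first.

```bash
python3 -m inch '[{"fingers":0.3,"dx":0.02,"dy":0.38,"dz":0.3,"spin":0},{"fingers":0.3,"dx":0,"dy":0,"dz":0.5,"spin":0},{"fingers":0.3,"dx":0,"dy":0,"dz":0.5,"spin":0},{"fingers":0.3,"dx":0,"dy":0,"dz":0,"spin":0},{"fingers":0.3,"dx":0,"dy":0,"dz":0,"spin":0}]'; python3 -c "
from h import *
to(446.2,78.6,14,97)"
```

```text
t: 27.6
eef_pos: [447.1, 78.7, 67.4]
eef_rot: [-0.061, 0.998, -0.0, 0.001]
contact_force: [-0.3, 0.3, 0.2]
opening: 55.8
grip_force: 0.0
at [447.1  78.7  67.4] ydir 96.9 open 55.8 grip 0 t 27.6 F [-0.3  0.3  0.2]
tool d: [ 0.01  -0.     0.534] spin: -0.0
```

```bash
python3 -m inch '[{"fingers":0.3,"dx":0.008,"dy":0,"dz":0.3,"spin":0},{"fingers":0.3,"dx":0,"dy":0,"dz":0.23,"spin":0},{"fingers":0.3,"dx":0,"dy":0,"dz":0,"spin":0},{"fingers":-1,"dx":0,"dy":0,"dz":0,"spin":0},{"fingers":-1,"dx":0,"dy":0,"dz":0,"spin":0},{"fingers":-1,"dx":0,"dy":0,"dz":0,"spin":0},{"fingers":-1,"dx":0,"dy":0,"dz":0,"spin":0},{"fingers":-1,"dx":0,"dy":0,"dz":0,"spin":0}]' 30; python3 -c "
from h import *
to(446.2,78.6,14,97)"
```

```text
t: 28.6
eef_pos: [446.9, 78.8, 15.3]
eef_rot: [-0.061, 0.998, -0.0, 0.002]
contact_force: [-0.9, -1.2, 6.0]
opening: 28.3
grip_force: 29.3
at [446.9  78.8  15.3] ydir 97.0 open 28.3 grip 29 t 28.6 F [-0.9 -1.2  6. ]
tool d: [ 0.007 -0.001  0.013] spin: -0.0
```

```bash
python3 -m inch '[{"fingers":-1,"dx":0,"dy":0,"dz":-0.3,"spin":0},{"fingers":-1,"dx":0,"dy":0,"dz":-0.5,"spin":0},{"fingers":-1,"dx":0,"dy":0,"dz":-0.5,"spin":0},{"fingers":-1,"dx":0,"dy":0,"dz":0,"spin":0}]'; python3 -c "
from h import *
to(601.9,-13,115,97)"
```

```text
t: 29.1
eef_pos: [448.5, 79.0, 149.1]
eef_rot: [-0.061, 0.998, -0.0, 0.006]
contact_force: [-0.1, 0.5, 0.6]
opening: 28.1
grip_force: 29.7
at [448.5  79.  149.1] ydir 97.0 open 28.1 grip 30 t 29.1 F [-0.1  0.5  0.6]
tool d: [-1.407 -1.099  0.359] spin: -0.0
```

```bash
python3 -m inch '[{"fingers":-1,"dx":-0.352,"dy":-0.275,"dz":0,"spin":0},{"fingers":-1,"dx":-0.352,"dy":-0.275,"dz":0,"spin":0},{"fingers":-1,"dx":-0.352,"dy":-0.275,"dz":0,"spin":0},{"fingers":-1,"dx":-0.352,"dy":-0.275,"dz":0,"spin":0},{"fingers":-1,"dx":0,"dy":0,"dz":0.34,"spin":0},{"fingers":-1,"dx":0,"dy":0,"dz":0,"spin":0},{"fingers":-1,"dx":0,"dy":0,"dz":0,"spin":0},{"fingers":-1,"dx":0,"dy":0,"dz":0,"spin":0}]'; python3 -c "
from h import *
to(601.9,-13,100.3,97)"
```

```text
t: 30.1
eef_pos: [598.3, -13.1, 110.3]
eef_rot: [-0.061, 0.998, -0.0, 0.001]
contact_force: [-0.1, -0.1, -0.6]
opening: 28.5
grip_force: 29.8
at [598.3 -13.1 110.3] ydir 97.0 open 28.5 grip 30 t 30.1 F [-0.1 -0.1 -0.6]
tool d: [-0.035 -0.003  0.1  ] spin: -0.0
```

```bash
python3 -m inch '[{"fingers":-1,"dx":-0.037,"dy":-0.003,"dz":0.05,"spin":0},{"fingers":-1,"dx":0,"dy":0,"dz":0.03,"spin":0},{"fingers":-1,"dx":0,"dy":0,"dz":0.015,"spin":0},{"fingers":-1,"dx":0,"dy":0,"dz":0.01,"spin":0},{"fingers":-1,"dx":0,"dy":0,"dz":0,"spin":0}]'; python3 -c "
from h import *
to(601.9,-13,100.3,97)"
```

```text
t: 30.72
eef_pos: [602.1, -13.2, 100.3]
eef_rot: [-0.061, 0.998, -0.0, 0.0]
contact_force: [-3.9, 0.1, 9.0]
opening: 28.0
grip_force: 30.5
at [602.1 -13.2 100.3] ydir 97.0 open 28.0 grip 31 t 30.7 F [-3.9  0.1  9. ]
tool d: [0.002 0.002 0.   ] spin: -0.0
```

```bash
python3 -m inch '[{"fingers":0.3,"dx":0,"dy":0,"dz":-0.01,"spin":0},{"fingers":0.3,"dx":0,"dy":0,"dz":0,"spin":0},{"fingers":0.3,"dx":0,"dy":0,"dz":0,"spin":0},{"fingers":0.3,"dx":0,"dy":0,"dz":0,"spin":0},{"fingers":0.3,"dx":0,"dy":0,"dz":-0.3,"spin":0},{"fingers":0.3,"dx":0,"dy":0,"dz":-0.4,"spin":0},{"fingers":0.3,"dx":0.5,"dy":-0.1,"dz":0,"spin":0},{"fingers":0.3,"dx":0.5,"dy":-0.1,"dz":0,"spin":0},{"fingers":0.3,"dx":0.4,"dy":-0.1,"dz":0,"spin":0},{"fingers":0.3,"dx":0,"dy":0,"dz":0,"spin":0},{"fingers":0.3,"dx":0,"dy":0,"dz":0,"spin":0}]'; cat > look.py <<'E'
from h import *
import sys
to(*map(float,sys.argv[1:]))
for n in("top","scene"):
    d=cam(n);h=cv2.cvtColor(d["img"],cv2.COLOR_RGB2HSV)
    m=(((h[...,0]<6)|(h[...,0]>172))&(h[...,1]>130)&(h[...,2]>50)).astype(np.uint8)
    for c in cv2.findContours(m,0,2)[0]:
        if cv2.contourArea(c)>20:
            (u,v),r=cv2.minEnclosingCircle(c);print(n,"red",[round(u,1),round(v,1),round(r,1)],*[onz(d,(u,v),z).round(1)[:2] for z in(12,97,111,125)])
E
python3 look.py 440 -7.7 14 97
```

```text
t: 32.1
eef_pos: [466.7, -60.0, 169.7]
eef_rot: [-0.061, 0.998, -0.0, 0.001]
contact_force: [-0.6, 1.1, -0.3]
opening: 55.6
grip_force: 0.0
at [466.7 -60.  169.7] ydir 97.0 open 55.6 grip 0 t 32.1 F [-0.6  1.1 -0.3]
tool d: [0.204 0.552 1.557] spin: -0.0
top red [410.4, 292.4, 6.8] [ 463.7 -276.3] [ 467.7 -261.2] [ 468.3 -258.7] [ 469.  -256.2]
top red [303.5, 236.1, 5.5] [606.5 -11.7] [601.2 -13.7] [600.4 -14. ] [599.5 -14.3]
scene red [342.0, 239.5, 7.8] [555.7 -34.5] [602.4 -13.5] [610.  -10.1] [617.7  -6.6]
scene red [379.5, 205.9, 7.7] [440.6  -7.9] [500.1  10.1] [509.9  13.1] [519.7  16.1]
scene red [269.7, 162.4, 7.3] [ 465.3 -276.1] [ 522.  -228.2] [ 531.3 -220.3] [ 540.7 -212.4]
```

```bash
python3 -m inch '[{"fingers":0.3,"dx":0.2,"dy":0.55,"dz":0,"spin":0},{"fingers":0.3,"dx":0,"dy":0,"dz":0.5,"spin":0},{"fingers":0.3,"dx":0,"dy":0,"dz":0.5,"spin":0},{"fingers":0.3,"dx":0,"dy":0,"dz":0,"spin":0},{"fingers":0.3,"dx":0,"dy":0,"dz":0,"spin":0}]'; python3 -c "
from h import *
to(440,-7.8,15,97)"
```

```text
t: 32.83
eef_pos: [441.3, -7.9, 70.9]
eef_rot: [-0.061, 0.998, -0.0, 0.001]
contact_force: [1.0, 0.4, 1.0]
opening: 55.3
grip_force: 0.0
at [441.3  -7.9  70.9] ydir 97.0 open 55.3 grip 0 t 32.8 F [1.  0.4 1. ]
tool d: [0.013 0.002 0.559] spin: -0.0
```

```bash
python3 -m inch '[{"fingers":0.3,"dx":0.013,"dy":0.002,"dz":0.3,"spin":0},{"fingers":0.3,"dx":0,"dy":0,"dz":0.25,"spin":0},{"fingers":0.3,"dx":0,"dy":0,"dz":0,"spin":0},{"fingers":-1,"dx":0,"dy":0,"dz":0,"spin":0},{"fingers":-1,"dx":0,"dy":0,"dz":0,"spin":0},{"fingers":-1,"dx":0,"dy":0,"dz":0,"spin":0},{"fingers":-1,"dx":0,"dy":0,"dz":0,"spin":0},{"fingers":-1,"dx":0,"dy":0,"dz":0,"spin":0}]' 30; python3 -c "
from h import *
to(440,-7.8,15,97)"; python3 -m inch '[{"fingers":-1,"dx":0,"dy":0,"dz":-0.3,"spin":0},{"fingers":-1,"dx":0,"dy":0,"dz":-0.5,"spin":0},{"fingers":-1,"dx":0,"dy":0,"dz":-0.5,"spin":0},{"fingers":-1,"dx":0,"dy":0,"dz":0,"spin":0},{"fingers":-1,"dx":0,"dy":0,"dz":0,"spin":0}]'; python3 -c "
from h import *
to(601.8,-13.5,125,97)"
```

```text
t: 33.83
eef_pos: [440.6, -8.1, 16.8]
eef_rot: [-0.061, 0.998, -0.0, 0.002]
contact_force: [-1.1, -0.5, 7.2]
opening: 28.2
grip_force: 29.3
at [440.6  -8.1  16.8] ydir 97.0 open 28.2 grip 29 t 33.8 F [-1.1 -0.5  7.2]
tool d: [0.005 0.004 0.018] spin: -0.0
t: 34.45
eef_pos: [438.3, -7.7, 144.4]
eef_rot: [-0.061, 0.998, -0.0, 0.0]
contact_force: [0.3, -0.3, -0.4]
opening: 28.3
grip_force: 29.7
at [438.3  -7.7 144.4] ydir 97.0 open 28.3 grip 30 t 34.5 F [ 0.3 -0.3 -0.4]
tool d: [-1.616 -0.256  0.195] spin: -0.0
```

```bash
python3 -m inch '[{"fingers":-1,"dx":-0.404,"dy":-0.064,"dz":0,"spin":0},{"fingers":-1,"dx":-0.404,"dy":-0.064,"dz":0,"spin":0},{"fingers":-1,"dx":-0.404,"dy":-0.064,"dz":0,"spin":0},{"fingers":-1,"dx":-0.404,"dy":-0.064,"dz":0,"spin":0},{"fingers":-1,"dx":0,"dy":0,"dz":0.15,"spin":0},{"fingers":-1,"dx":0,"dy":0,"dz":0,"spin":0},{"fingers":-1,"dx":0,"dy":0,"dz":0,"spin":0},{"fingers":-1,"dx":0,"dy":0,"dz":0,"spin":0}]'; python3 -c "
from h import *
to(602.1,-13.4,115.8,97)"
```

```text
t: 35.45
eef_pos: [601.3, -13.6, 129.7]
eef_rot: [-0.061, 0.998, -0.0, 0.0]
contact_force: [0.4, -0.2, -0.1]
opening: 28.0
grip_force: 29.7
at [601.3 -13.6 129.7] ydir 97.0 open 28.0 grip 30 t 35.5 F [ 0.4 -0.2 -0.1]
tool d: [-0.008  0.001  0.139] spin: -0.0
```

```bash
python3 -m inch '[{"fingers":-1,"dx":-0.007,"dy":0.001,"dz":0.06,"spin":0},{"fingers":-1,"dx":0,"dy":0,"dz":0.05,"spin":0},{"fingers":-1,"dx":0,"dy":0,"dz":0.02,"spin":0},{"fingers":-1,"dx":0,"dy":0,"dz":0.01,"spin":0},{"fingers":-1,"dx":0,"dy":0,"dz":0,"spin":0}]'; python3 -c "
from h import *
to(602.1,-13.4,115.8,97)"
```

```text
t: 36.08
eef_pos: [602.7, -13.4, 115.9]
eef_rot: [-0.061, 0.998, -0.0, 0.0]
contact_force: [-2.8, -0.4, 3.5]
opening: 27.9
grip_force: 30.1
at [602.7 -13.4 115.9] ydir 97.0 open 27.9 grip 30 t 36.1 F [-2.8 -0.4  3.5]
tool d: [0.006 0.001 0.001] spin: -0.0
```

```bash
python3 -m inch '[{"fingers":0.3,"dx":0,"dy":0,"dz":-0.01,"spin":0},{"fingers":0.3,"dx":0,"dy":0,"dz":0,"spin":0},{"fingers":0.3,"dx":0,"dy":0,"dz":0,"spin":0},{"fingers":0.3,"dx":0,"dy":0,"dz":0,"spin":0},{"fingers":0.3,"dx":0,"dy":0,"dz":-0.3,"spin":0},{"fingers":0.3,"dx":0,"dy":0,"dz":-0.4,"spin":0},{"fingers":0.3,"dx":0.338,"dy":-0.488,"dz":0,"spin":0},{"fingers":0.3,"dx":0.338,"dy":-0.488,"dz":0,"spin":0},{"fingers":0.3,"dx":0.338,"dy":-0.488,"dz":0,"spin":0},{"fingers":0.3,"dx":0.338,"dy":-0.488,"dz":0,"spin":0},{"fingers":0.3,"dx":0,"dy":0,"dz":0,"spin":0},{"fingers":0.3,"dx":0,"dy":0,"dz":0,"spin":0}]'; python3 look.py 464.5 -276.2 80 97
```

```text
t: 37.58
eef_pos: [492.0, -223.6, 186.3]
eef_rot: [-0.06, 0.998, 0.0, 0.0]
contact_force: [0.4, -0.1, 0.2]
opening: 55.2
grip_force: 0.0
at [ 492.  -223.6  186.3] ydir 96.9 open 55.2 grip 0 t 37.6 F [ 0.4 -0.1  0.2]
tool d: [ 0.337 -0.489  1.063] spin: -0.0
top red [303.4, 235.8, 5.4] [607.3 -11.6] [602.  -13.6] [601.1 -13.9] [600.2 -14.2]
scene red [341.7, 237.6, 9.6] [552.  -37.3] [599.1 -16. ] [606.8 -12.4] [614.6  -8.9]
scene red [269.7, 162.5, 7.3] [ 465.3 -275.9] [ 522. -228.] [ 531.4 -220.1] [ 540.7 -212.2]
```

```bash
python3 -m inch '[{"fingers":0.3,"dx":0.337,"dy":-0.489,"dz":0,"spin":0},{"fingers":0.3,"dx":0,"dy":0,"dz":0.5,"spin":0},{"fingers":0.3,"dx":0,"dy":0,"dz":0.55,"spin":0},{"fingers":0.3,"dx":0,"dy":0,"dz":0,"spin":0},{"fingers":0.3,"dx":0,"dy":0,"dz":0,"spin":0}]'; python3 -c "
from h import *
to(464.5,-276.1,15,97)"
```

```text
t: 38.3
eef_pos: [466.0, -276.1, 83.1]
eef_rot: [-0.062, 0.998, -0.001, 0.001]
contact_force: [0.4, -0.8, 1.0]
opening: 55.2
grip_force: 0.0
at [ 466.  -276.1   83.1] ydir 97.1 open 55.2 grip 0 t 38.3 F [ 0.4 -0.8  1. ]
tool d: [0.016 0.003 0.681] spin: 0.0
```

```bash
python3 -m inch '[{"fingers":0.3,"dx":0.014,"dy":0.002,"dz":0.4,"spin":0},{"fingers":0.3,"dx":0,"dy":0,"dz":0.28,"spin":0},{"fingers":0.3,"dx":0,"dy":0,"dz":0,"spin":0},{"fingers":-1,"dx":0,"dy":0,"dz":0,"spin":0},{"fingers":-1,"dx":0,"dy":0,"dz":0,"spin":0},{"fingers":-1,"dx":0,"dy":0,"dz":0,"spin":0},{"fingers":-1,"dx":0,"dy":0,"dz":0,"spin":0},{"fingers":-1,"dx":0,"dy":0,"dz":0,"spin":0}]' 30; python3 -c "
from h import *
to(464.5,-276.1,15,97)"; python3 -m inch '[{"fingers":-1,"dx":0,"dy":0,"dz":-0.3,"spin":0},{"fingers":-1,"dx":0,"dy":0,"dz":-0.5,"spin":0},{"fingers":-1,"dx":0,"dy":0,"dz":-0.5,"spin":0},{"fingers":-1,"dx":0,"dy":0,"dz":-0.3,"spin":0},{"fingers":-1,"dx":0,"dy":0,"dz":0,"spin":0},{"fingers":-1,"dx":0,"dy":0,"dz":0,"spin":0}]'; python3 -c "
from h import *
to(602.1,-13.6,140,97)"
```

```text
t: 39.3
eef_pos: [465.2, -277.5, 16.5]
eef_rot: [-0.061, 0.998, -0.002, 0.002]
contact_force: [-1.1, 1.8, 7.5]
opening: 28.3
grip_force: 29.4
at [ 465.2 -277.5   16.5] ydir 97.0 open 28.3 grip 29 t 39.3 F [-1.1  1.8  7.5]
tool d: [0.006 0.015 0.015] spin: -0.0
t: 40.05
eef_pos: [462.6, -275.8, 172.6]
eef_rot: [-0.061, 0.998, 0.0, -0.0]
contact_force: [0.8, 0.1, 0.0]
opening: 28.1
grip_force: 29.7
at [ 462.6 -275.8  172.6] ydir 97.0 open 28.1 grip 30 t 40.0 F [0.8 0.1 0. ]
tool d: [-1.703  2.434  0.326] spin: -0.0
```

```bash
python3 -m inch '[{"fingers":-1,"dx":-0.34,"dy":0.487,"dz":0,"spin":0},{"fingers":-1,"dx":-0.34,"dy":0.487,"dz":0,"spin":0},{"fingers":-1,"dx":-0.34,"dy":0.487,"dz":0,"spin":0},{"fingers":-1,"dx":-0.34,"dy":0.487,"dz":0,"spin":0},{"fingers":-1,"dx":-0.34,"dy":0.487,"dz":0,"spin":0},{"fingers":-1,"dx":0,"dy":0,"dz":0.28,"spin":0},{"fingers":-1,"dx":0,"dy":0,"dz":0,"spin":0},{"fingers":-1,"dx":0,"dy":0,"dz":0,"spin":0},{"fingers":-1,"dx":0,"dy":0,"dz":0,"spin":0}]'; python3 -c "
from h import *
to(602.1,-13.7,129.5,97)"
```

```text
t: 41.18
eef_pos: [602.6, -14.7, 146.2]
eef_rot: [-0.06, 0.998, -0.0, 0.001]
contact_force: [0.2, -0.4, 0.2]
opening: 28.1
grip_force: 29.8
at [602.6 -14.7 146.2] ydir 96.9 open 28.1 grip 30 t 41.2 F [ 0.2 -0.4  0.2]
tool d: [0.004 0.01  0.167] spin: -0.001
```

```bash
python3 -m inch '[{"fingers":-1,"dx":0.005,"dy":0.01,"dz":0.08,"spin":0},{"fingers":-1,"dx":0,"dy":0,"dz":0.06,"spin":0},{"fingers":-1,"dx":0,"dy":0,"dz":0.02,"spin":0},{"fingers":-1,"dx":0,"dy":0,"dz":0,"spin":0},{"fingers":-1,"dx":0,"dy":0,"dz":0,"spin":0}]'; python3 -c "
from h import *
to(602.1,-13.7,129.5,97)"
```

```text
t: 41.8
eef_pos: [601.9, -13.0, 129.6]
eef_rot: [-0.061, 0.998, -0.0, 0.0]
contact_force: [-0.7, -0.9, 2.1]
opening: 28.1
grip_force: 29.9
at [601.9 -13.  129.6] ydir 97.0 open 28.1 grip 30 t 41.8 F [-0.7 -0.9  2.1]
tool d: [-0.001 -0.007  0.001] spin: -0.0
```

Touching lightly. Release, rise, back away and look.

```bash
python3 -m inch '[{"fingers":-1,"dx":0,"dy":-0.006,"dz":0.005,"spin":0},{"fingers":0.3,"dx":0,"dy":0,"dz":0,"spin":0},{"fingers":0.3,"dx":0,"dy":0,"dz":0,"spin":0},{"fingers":0.3,"dx":0,"dy":0,"dz":0,"spin":0},{"fingers":0.3,"dx":0,"dy":0,"dz":0,"spin":0},{"fingers":0.3,"dx":0,"dy":0,"dz":-0.3,"spin":0},{"fingers":0.3,"dx":0,"dy":0,"dz":-0.5,"spin":0},{"fingers":0.3,"dx":0.4,"dy":0.488,"dz":0,"spin":0},{"fingers":0.3,"dx":0.4,"dy":0.488,"dz":0,"spin":0},{"fingers":0.3,"dx":0.4,"dy":0.488,"dz":0,"spin":0},{"fingers":0.3,"dx":0.4,"dy":0.488,"dz":0,"spin":0},{"fingers":0.3,"dx":0.1,"dy":0.4,"dz":0,"spin":0},{"fingers":0.3,"dx":0,"dy":0,"dz":0,"spin":0},{"fingers":0.3,"dx":0,"dy":0,"dz":0,"spin":0}]'; python3 look.py 464.5 -276.2 80 97; python3 - <<'E'
from h import *
t=cam("top");s=cam("scene")
c=proj(s,(600,-13,90)).astype(int);b=cv2.resize(s['img'][c[1]-40:c[1]+40,c[0]-35:c[0]+35],(350,400),interpolation=cv2.INTER_CUBIC)
c=proj(t,(600,-13,90)).astype(int);a=cv2.resize(t['img'][c[1]-40:c[1]+40,c[0]-35:c[0]+35],(350,400),interpolation=cv2.INTER_CUBIC)
cv2.imwrite('pics/fin.png',np.hstack([a,b])[...,::-1]);save(s,'fin_s.png')
E
```

```text
t: 43.55
eef_pos: [406.5, 197.5, 208.9]
eef_rot: [-0.061, 0.998, -0.0, 0.0]
contact_force: [-0.5, -0.4, -0.3]
opening: 55.4
grip_force: 0.0
at [406.5 197.5 208.9] ydir 97.0 open 55.4 grip 0 t 43.5 F [-0.5 -0.4 -0.3]
tool d: [ 1.000e-03 -4.772e+00  1.291e+00] spin: -0.0
top red [303.5, 235.5, 5.7] [608.  -11.8] [602.7 -13.7] [601.8 -14. ] [600.9 -14.4]
scene red [342.6, 235.5, 11.8] [546.7 -38.2] [594.4 -16.8] [602.2 -13.2] [610.1  -9.7]
```

View pics/fin.png

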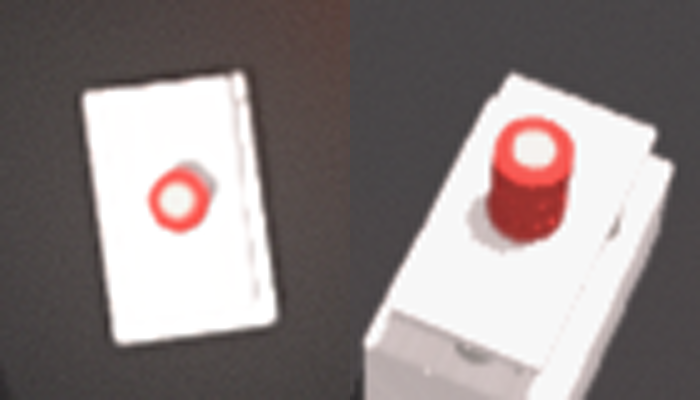

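View pics/fin_s.png

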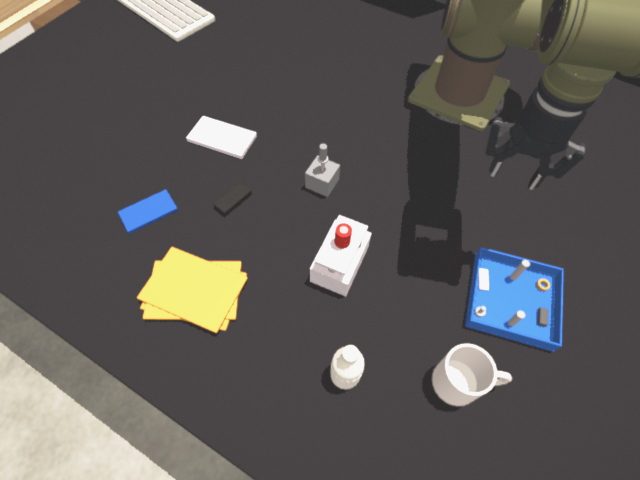

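Final views: a straight red pile of three stands mid-plate (crop (525,225), corner mean (524,220)). The rod is upright at (323,160), the bottle and mug are unmoved, and no mounts are left on the bench. One last numerical check of the plate corners.

```bash
python3 - <<'E'
from h import *
s=cam("scene");c=proj(s,(600,-13,90)).astype(int)-[35,40]
q=np.array([onz(s,c+np.array([(x-350)/5,y/5]),85) for x,y in((512,73),(657,128),(536,372),(393,308))])
print(q.round(1)[:,:2].tolist(),q.mean(0).round(1))
print([np.degrees(np.arctan2(*(q[b]-q[a])[1::-1])).round(1) for a,b in((0,3),(1,2))])
E
```

```text
[[550.3, -48.2], [543.1, 10.6], [655.8, 22.4], [660.6, -33.7]] [602.5 -12.3  85. ]
[np.float64(7.5), np.float64(6.0)]
```

```bash
python3 -c "
from h import *
print(ctrl.finish_job())"
```

```text
the job is handed in; nothing more can be done
None
```

The job is handed in, verdict not shown: the socket probed 32 mm deep, the rod is back upright in its holder, post_b is fully home, the plate sits level about 1 mm off centre on the three posts, and all three mounts found are stacked on its middle, with the bottle and mug not touched.

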